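# Close a finds box with its keeper strap and log it with the code reader

## Robot

A 6-joint arm with a two-finger parallel gripper is mounted at the origin on a cart in front of the work surface, level with it; the furniture and walls round the work are solid. World frame = base frame: x ahead of the robot, y to its left, z up, the work surface at z = 0. Lengths are in mm, angles in rad, forces in N, time in s.
With the tool pointing down it reaches from about 350 to 875 mm from the base axis. Payload 4.2 kg.
Tool frame: the origin (TCP) lies midway between the tips of the shut fingers; the grasp point (between the pads) lies 19 mm behind it; z points along the fingers, y is the direction in which the jaws open and shut (so a half turn about z gives the same grasp; the last joint's range is limited). The gripper opens to 85 mm and grips with 20 to 120 N. Pads are 22 mm wide; open, the fingers measure 114 mm over their backs; the gripper's body (76 mm by 85 mm) begins 54 mm behind the grasp point. The pads swing forward as they close: fully open they stand 13 mm farther back than shut.
Start: joints at [-1.039, 0.385, 0.008, 0, -1.194, -0.259], TCP at [168.41, -601.862, 231.312] pointing down, gripper open.
Joint ranges: [-3.14, 3.14], [-1.21, 2.06], [-1.07, 1.41], [-3.16, 2.05], [-2.99, -0.16], [-3.1, 3.1]. Speed limits (rad/s): [2.79, 2.79, 3.14, 3.14, 3.14, 3.14].

## Interface

Orientations are given as a unit quaternion [x, y, z, w].
In Python, from bench import arm, eyes, nets gives the robot as it stands.
- The arm moves only by the tool jog_arm, never from a script. Its argument "rows" is a list of rows, each a list of 3 entries, a list of its own where there are three numbers: the shift along the tool's x, y, z in cm, then the turn, a rotation vector about the tool's x, y, z in degrees, then the finger opening in cm, from 0 to 8.54. In form: [[[x, y, z], [ax, ay, az], jaw], ...]. A call has 1 to 10 rows; each row shifts and turns the commanded pose from where the row before left it, along the tool's axes as they then stand; what a row does not reach is not made up. A row lasts 1/8 s, in which the tool goes at most 62.5 mm and 10.7 degrees, less where a joint would pass 70% of its speed; a pose out of reach is approached as far as the arm can. A call with a gripper value outside its range is refused whole. The fingers move at their own pace and stop on an object; the grip force is fixed at half the most. Time passes only in rows, so rows that do not move let the fingers close. It gives the time, the measured TCP pose, the force and the opening at its end, in the units of the state.
- arm.read_state(): the state, without advancing time (a new reading comes with each control period).
- eyes.get_image(name): name is "scene" or "top" or "wrist"; returns the picture (420x560x3 uint8, red, green, blue); there is no depth.
- eyes.camera_model(name): a dict with "K" (3x3 intrinsics, pixels), "rvec" (rotation vector, rad) and "tvec" (3), from world to camera coordinates, as OpenCV has them. Camera axes: x right, y down, z forward; pixel columns grow to the right and rows downward; lengths in mm; the calibration is good to about 2 mm. A picture is of the moment at which its call begins: read the wrist's pose just before it. camera_model takes no time and is no camera call; for the wrist camera it gives the pose at the moment of the call.
- arm.job_done(): hands the job in, once; it reports no verdict.
Trained networks look in the newest picture that a camera, given by its name, has taken for a name from the list of things; names that differ only in an ending like _2 or _b are one class to them, and where a whole thing is asked for, a point or a joint stands for the part that bears it (a point fixed in the world has none). Each returns a list of dicts, best first, with "conf" (0 to 1); they miss things now and then, are a little off and sometimes report something else, mostly with a low value. They report only what shows in the picture. A call takes as long as a camera call.
- nets.boxes_of(camera, name): "position" ([column, row] as shares, 0 to 1, of the picture: columns of its width, rows of its height, amid what is visible of it).
The state is a dict: "clock": time; "joints": joint angles; "joint_vel": joint speeds; "joint_efforts": joint torques, N m; "position": TCP position; "ee_rot": TCP orientation; "contact_force": force on the tool from outside, world axes, zero at the start; "wrist_torque": the same for the moment, N m; "gripper_width": finger opening in mm.
Only numpy, scipy, OpenCV 4.12 (cv2) and the standard library are available. Lean on these libraries where they do the work, as an engineer would, in place of code of your own. Each camera call takes 0.05 s, during which the arm holds its last target.

## Task

Close up the finds box and then log it: lift the steel keeper strap, swing it round on its loose bolt and let its slot drop over the second stud so that it lies flat; then take the hand-held reader from its dock, aim its window squarely at the middle of the square code on the box's sloping label from about 7 cm away and hold it steady there for a good second. Put the reader back in its dock the way it lay, and leave the other things on the table where they are.

Things in the scene. Friction and masses are not known exactly. Their poses are not given: they have to be found in the camera images.
- finds_box: grey transit box, clear cover shut, 130 (x) x 200 (y) x 90 mm high, fixed to the table. Origin: centre of its underside; z up; its front, with the sloping label, faces its own -x. A black rail along the front edge of the top is flush with the cover; on it stand the pivot bolt (left, +y) and the stud (right, -y), 95 mm apart.
- pivot_bolt (a point): foot of the pivot bolt's axis, on the rail (top of the box, 90 mm up): 8 mm steel bolt with a brass knurled nut (19 mm across, its underside 26 mm above the rail, its top end 41 mm above the rail) that keeps the strap on the bolt but lets it lift 22 mm and turn freely.
- stud (a point): foot of the second stud's axis, on the rail: 8 mm steel stud with a tapered tip, 12.5 mm tall in all. The slot of the strap goes over it.
- strap: steel keeper strap 129 x 26 x 4 mm, 90 g, loose on the pivot bolt by a 12 mm hole; it starts flat on the cover, swung back 0.6 to 1.2 rad from the stud. Origin: hole centre, underside; x along the strap to the slot, z up. A black upright grip, 34 mm (x) by 10 mm thick (y), centred at x = 56 mm, reaches 33 mm above the underside. Lift the strap over 13 mm to pass the stud.
- strap_slot (a point): centre of the slot in the strap, on the underside, at x = 95 mm of the strap: slot 22 mm long (along x) x 12 mm wide, through the strap.
- label: white 88 x 44 mm label with a square black code (31 mm) at its middle, on the box's front, which slopes back 25 degrees from upright, so facing the front and a little up. Origin: middle of the code, on the face, 56 mm above the table; x points straight into the face (square to it), y to the box's left, z up along the slope.
- reader: hand-held code reader, 130 mm long, 180 g: white barrel 42 mm wide, 36 mm high, black rubber sides, orange button on top (40 mm up); grey nose 50 mm wide, 40 mm high from x = 24 mm on. Origin: centre of its underside; x points out of the nose along the line of sight, z up when docked. Take it across the barrel (fingers closing along y) near x = 0, where it balances.
- reader_window (a point): middle of the amber window at the end of the reader's nose (x = 65 mm, y = 0, z = 20 mm of the reader); the line of sight leaves here along the reader's x axis.
- dock: black dock with a grey band, 158 (x) x 76 (y) mm, fixed to the table. Origin: centre of its underside. The reader lies on its floor, 42 mm up, nose to the dock's +x, centred over the origin, with about 4 mm of play each way between four corner rails and two end stops (tops at most 54 mm above the table); the long sides are open for fingers from x = -39 to 39 mm.
- glue_bottle: white glue bottle with a blue band, 42 mm across, 75 mm tall; a bystander. Origin: centre of its underside.
- tape_roll: roll of brown tape lying flat, 96 mm across, 25 mm high; a bystander. Origin: centre of its underside.
- red_dish: small red dish, 68 mm across, 14 mm high; a bystander. Origin: centre of its underside.
- loupe: black loupe standing on end, 32 mm across, 27 mm high; a bystander. Origin: centre of its underside.
- brush: dusting brush with a wooden handle, 136 mm long; a bystander. Origin: centre of its underside.

How it is judged (in metres and radians):
On the way, in this order (a step that is already met when the one before it is completed fails the run):
1. the strap lies flat on the rail with its slot over the stud (horizontal distance between strap_slot and stud below 0.01 m and z of strap_slot in the frame of finds_box between 0.086 and 0.0935 m and angle between strap's own z axis and vertical below 0.06 rad), for 0.3 s.
2. with the strap on the stud, the reader is held still with its line of sight on the middle of the code (within 12 mm), square to the label within 0.22 rad, the window 45 to 100 mm from it (all of step 1 and x of label in the frame of reader between 0.11 and 0.165 m and y of label in the frame of reader between -0.012 and 0.012 m and z of label in the frame of reader between 0.008 and 0.032 m and angle between the x axis of reader and the x axis of label, either way round below 0.22 rad and x of reader_window in the frame of label below -0.03 m and linear speed of reader below 0.02 m/s and angular speed of reader below 0.15 rad/s), for 0.8 s.
At the end, for the whole second after the job is handed in: strap at rest, flat on the box: slot within 10 mm of the stud's axis, at most 3.5 mm above the rail, tilt under 0.06 rad; reader at rest in its dock, nose to the dock's +x: within 9 mm along, 8 mm across and 3 mm of its floor, level within 0.08 rad, in line within 0.15 rad (all of step 1 and x of reader in the frame of dock between -0.009 and 0.009 m and y of reader in the frame of dock between -0.008 and 0.008 m and z of reader in the frame of dock between 0.039 and 0.045 m and angle between the x axis of reader and the x axis of dock, either way round below 0.15 rad and angle between reader's own z axis and vertical below 0.08 rad and x of reader_window in the frame of dock above 0.03 m and linear speed of each of reader, strap below 0.02 m/s); the robot touches nothing.
It fails at once if a bystander is moved by more than 30 mm (distance of any of glue_bottle, tape_roll, red_dish, loupe, brush from where it was at the start of the episode above 0.03 m).
It also fails if it takes over 61 s, if anything falls off the work surface, if the arm or the gripper's body presses on something with over 40 N, if the wrist force passes 120 N, or if a joint passes its speed limit or range.

## Working session

There is one attempt and no reset: what is moved stays moved. The work goes in short steps, Python scripts to look and compute and a tool call to move; the robot and the scene stay as the last step left them, time stands still between calls to the robot, and variables do not carry over. Pictures are saved under pics/ and viewed, and the job is handed in when it is done.

Besides the shell and the picture viewer there is one more tool, called after "Request:" as name(argument=value, ...), one argument or row to a line, values as JSON. jog_arm: Moves the arm, as the interface text tells. Its arguments: {"type":"object","properties":{"rows":{"type":"array","items":{"type":"array"}}},"required":["rows"]}

```bash
ls -la; mkdir -p pics
python3 - <<'E'
from bench import arm, eyes, nets
import cv2
s=arm.read_state(); print(s)
for n in ["scene","top","wrist"]:
    im=eyes.get_image(n); cv2.imwrite(f"pics/{n}0.png",cv2.cvtColor(im,cv2.COLOR_RGB2BGR))
    print(n,eyes.camera_model(n))
E
```

```text
total 12
drwxr-xr-x  3 agent agent 4096 Dec  6 19:27 .
drwxr-xr-x 23 root  root  4096 Dec  6 19:27 ..
drwxr-xr-x  2 agent agent 4096 Dec  6 19:27 pics
{'clock': 0.0, 'joints': array([-1.03939705e+00,  3.85567184e-01,  6.61859066e-03, -5.40334617e-04,
       -1.19400523e+00, -2.58620545e-01]), 'joint_vel': array([ 0.00095909,  0.00066803,  0.00143876, -0.00027994,  0.00115574,
       -0.0002426 ]), 'joint_efforts': array([-3.98470847e-04, -3.92286837e+01,  1.88399130e+01,  4.18635160e+00,
       -4.74380751e-03,  1.94896600e-06]), 'position': array([ 168.25981273, -601.30816846,  230.20621098]), 'ee_rot': array([-1.35868072e-01,  9.90726320e-01,  1.09230668e-03, -1.83350118e-04]), 'contact_force': array([ 0.10471112,  0.38492541, -0.29181589]), 'wrist_torque': array([0.03798568, 0.0074863 , 0.01065711]), 'gripper_width': 85.35410954162113}
scene {'K': array([[470.04729616,   0.        , 292.59538512],
       [  0.        , 470.04729616, 214.49104372],
       [  0.        ,   0.        ,   1.        ]]), 'rvec': array([ 0.78840779, -2.45241155,  1.2278031 ]), 'tvec': array([ 460.75646666,  214.26632908, 1069.73199469])}
top {'K': array([[508.59169985,   0.        , 266.65349406],
       [  0.        , 508.59169985, 216.47769707],
       [  0.        ,   0.        ,   1.        ]]), 'rvec': array([ 2.16667258, -2.16046354,  0.12456628]), 'tvec': array([  85.38636362,  485.95083106, 1331.46256775])}
wrist {'K': array([[362.27107561,   0.        , 273.76009845],
       [  0.        , 362.27107561, 204.9685008 ],
       [  0.        ,   0.        ,   1.        ]]), 'rvec': array([-1.77403028, -2.33834223, -0.36157673]), 'tvec': array([625.36788217, -39.28032547, 380.30061616])}
```

View pics/scene0.png

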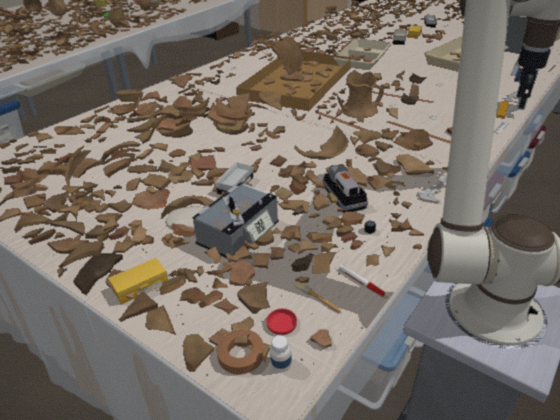

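View pics/top0.png

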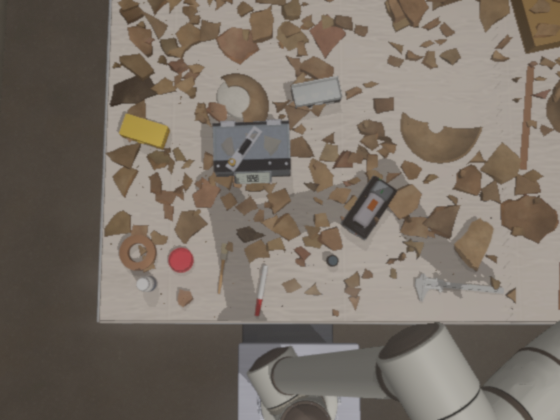

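View pics/wrist0.png

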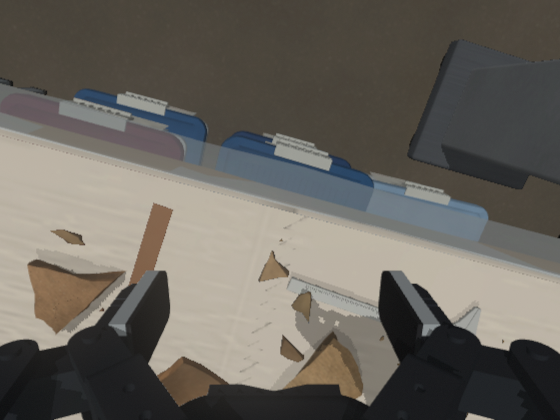

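Run:
```python
from bench import arm, eyes, nets
for c in ["top","scene"]:
    eyes.get_image(c)
    for n in ["finds_box","pivot_bolt","stud","strap","strap_slot","label","reader","reader_window","dock"]:
        r=nets.boxes_of(c,n)
        print(c,n,[(round(d['conf'],2),round(d['position'][0]*560,1),round(d['position'][1]*420,1)) for d in r[:3]])
```

```text
top finds_box [(0.56, 250.8, 152.4)]
top pivot_bolt [(0.92, 253.4, 150.9)]
top stud []
top strap [(0.61, 245.2, 144.3)]
top strap_slot [(0.8, 244.1, 150.1)]
top label [(0.75, 251.7, 176.4)]
top reader [(0.62, 370.6, 202.4)]
top reader_window [(0.97, 372.6, 199.4)]
top dock [(0.86, 358.4, 210.4), (0.33, 254.9, 177.8)]
scene finds_box [(0.94, 238.3, 219.4)]
scene pivot_bolt [(0.61, 236.8, 218.3)]
scene stud [(0.64, 238.2, 220.4), (0.47, 343.6, 197.1)]
scene strap [(0.65, 233.1, 208.9)]
scene strap_slot [(0.73, 232.7, 209.4)]
scene label [(0.9, 259.2, 226.4)]
scene reader [(0.95, 342.1, 177.5)]
scene reader_window [(0.76, 343.4, 177.3)]
scene dock [(0.79, 344.9, 197.6)]
```

```bash
cat > h.py <<'E'
from bench import arm, eyes, nets
import cv2, numpy as np
from scipy.spatial.transform import Rotation as R
def cam(n):
    m=eyes.camera_model(n); return m['K'],R.from_rotvec(m['rvec']).as_matrix(),np.array(m['tvec'])
def unproj(c,uv,z):
    K,Rm,t=c; d=Rm.T@np.linalg.solve(K,[uv[0],uv[1],1]); o=-Rm.T@t
    return o+d*(z-o[2])/d[2]
def proj(c,P):
    K,Rm,t=c; p=(np.atleast_2d(P)@Rm.T+t)@K.T; return p[:,:2]/p[:,2:]
def save(im,name,box=None,s=1):
    if box: im=im[box[1]:box[3],box[0]:box[2]]
    cv2.imwrite("pics/"+name,cv2.cvtColor(cv2.resize(im,None,fx=s,fy=s,interpolation=cv2.INTER_CUBIC),cv2.COLOR_RGB2BGR))
E
python3 - <<'E'
from h import *
im=cv2.cvtColor(cv2.imread("pics/top0.png"),cv2.COLOR_BGR2RGB)
save(im,"top0c.png",(200,105,410,250),3.8)
im=cv2.cvtColor(cv2.imread("pics/scene0.png"),cv2.COLOR_BGR2RGB)
save(im,"scene0c.png",(180,150,380,270),4)
c=cam("top")
for n,uv,z in [("dock",(369,207),82),("bolt",(242,148),120),("label",(252,178),56)]: print(n,unproj(c,uv,z).round())
E
```

```text
dock [ 505. -176.   82.]
bolt [649. 150. 120.]
label [585. 126.  56.]
```

View pics/top0c.png

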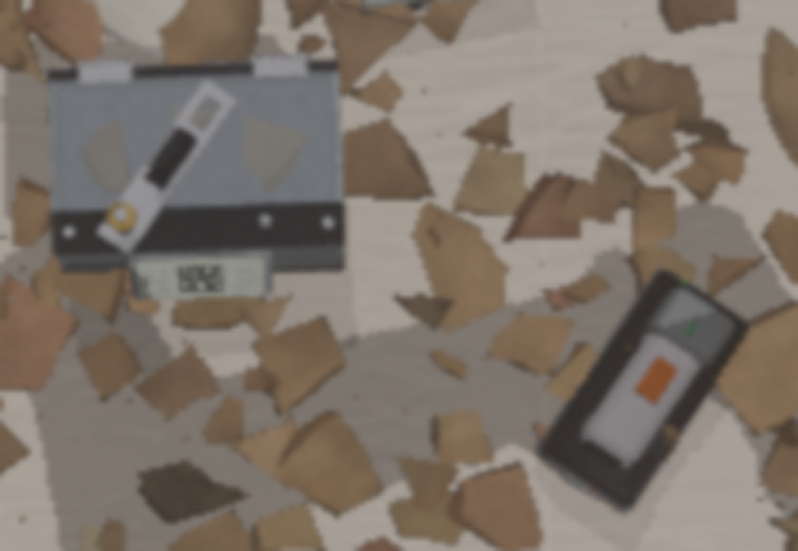

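View pics/scene0c.png

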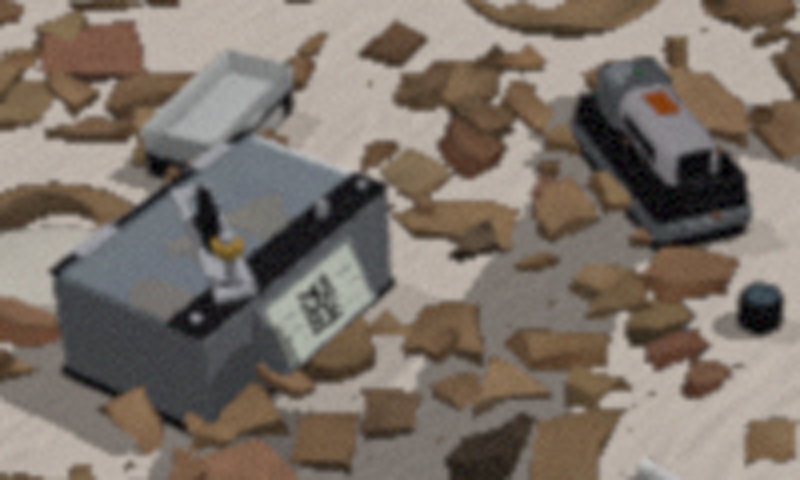

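Run:
```python
from h import *
c=cam("top")
f=lambda u,v:(200+u/3.8,105+v/3.8)
for n,u,v,z in [("nut",122,217,125),("stud",265,220,102),("scrL",68,232,92),("scrR",328,222,92),("gripmid",172,158,123),("slot",207,110,94),("code",200,279,56),
 ("button",657,380,82),("d1",663,268,54),("d2",748,325,54),("d3",625,512,54),("d4",540,452,54)]: print(n,unproj(c,f(u,v),z).round(1))
s=arm.read_state(); K,Rm,t=cam("wrist"); Rt=R.from_quat(s['ee_rot']).as_matrix()
print("cam in tool",Rt.T@(-Rm.T@t-s['position']),"\naxes",(Rt.T@Rm.T).round(3)); print(Rt.round(3))
```

```text
nut [611.7 174.  125. ]
stud [615.1  79.4 102. ]
scrL [608.6 212.7  92. ]
scrR [616.   36.6  92. ]
gripmid [652.1 141.4 123. ]
slot [693. 119.  94.]
code [583.4 124.1  56. ]
button [ 510.  -186.3   82. ]
d1 [ 592.6 -198.1   54. ]
d2 [ 552.6 -256.2   54. ]
d3 [ 422.4 -168.4   54. ]
d4 [ 463.6 -110.6   54. ]
cam in tool [  77.27221152   -0.79305593 -143.59919644] 
axes [[ 0.    -0.953 -0.302]
 [ 1.     0.    -0.001]
 [ 0.001 -0.302  0.953]]
[[-0.963 -0.269 -0.   ]
 [-0.269  0.963 -0.   ]
 [ 0.    -0.    -1.   ]]
```

```bash
cat >> h.py <<'E'
import json
def down(yawy_deg):  # tool down with tool y at given yaw
    a=np.radians(yawy_deg); y=np.array([np.cos(a),np.sin(a),0]); z=np.array([0,0,-1.]); return np.column_stack([np.cross(y,z),y,z])
def plan(wps,jaw,start=None,q=0.1,qa=0.5):
    """wps: list of (pos_mm, Rmat, nrows, [jaw])"""
    s=arm.read_state()
    p,M=(np.array(s['position']),R.from_quat(s['ee_rot']).as_matrix()) if start is None else start
    rows=[]
    for w in wps:
        P,G,n=np.array(w[0],float),np.array(w[1]),w[2]; j=w[3] if len(w)>3 else jaw
        p0,M0=p.copy(),M.copy(); rv=R.from_matrix(M0.T@G).as_rotvec()
        for i in range(1,n+1):
            tp=p0+(P-p0)*i/n; tM=M0@R.from_rotvec(rv*i/n).as_matrix()
            d=np.round(M.T@(tp-p)/10/q)*q; a=np.round(np.degrees(R.from_matrix(M.T@tM).as_rotvec())/qa)*qa
            assert np.linalg.norm(d)<=6.2 and np.linalg.norm(a)<=10.7,(d,a)
            p=p+M@d*10; M=M@R.from_rotvec(np.radians(a)).as_matrix()
            rows.append([[float(round(x,2))+0 for x in d],[float(round(x,2))+0 for x in a],j])
    for i in range(0,len(rows),10): print(json.dumps(rows[i:i+10]))
    print("end",p.round(1),"n",len(rows)); return p,M
E
python3 - <<'E'
from h import *
plan([((652,141,255),down(232),17)],8.5)
E
```

```text
[[[-3.9, 3.4, -0.1], [0.0, 0.0, -7.5], 8.5], [[-4.4, 2.9, -0.2], [0.0, 0.0, -7.5], 8.5], [[-4.6, 2.4, -0.1], [0.0, 0.0, -7.5], 8.5], [[-5.0, 1.6, -0.2], [0.0, 0.0, -7.0], 8.5], [[-5.1, 1.1, -0.1], [0.0, 0.0, -7.5], 8.5], [[-5.2, 0.4, -0.1], [0.0, 0.0, -7.5], 8.5], [[-5.2, -0.3, -0.2], [0.0, 0.0, -7.5], 8.5], [[-5.1, -1.0, -0.1], [0.0, 0.0, -7.5], 8.5], [[-5.0, -1.6, -0.2], [0.0, 0.0, -7.5], 8.5], [[-4.7, -2.2, -0.1], [0.0, 0.0, -7.5], 8.5]]
[[[-4.3, -2.9, -0.1], [0.0, 0.0, -7.5], 8.5], [[-4.0, -3.4, -0.2], [0.0, 0.0, -7.0], 8.5], [[-3.5, -3.8, -0.1], [0.0, 0.0, -7.5], 8.5], [[-3.0, -4.3, -0.2], [0.0, 0.0, -7.5], 8.5], [[-2.4, -4.6, -0.1], [0.0, 0.0, -7.5], 8.5], [[-1.7, -4.9, -0.1], [0.0, 0.0, -7.5], 8.5], [[-1.1, -5.1, -0.2], [0.0, 0.0, -7.5], 8.5]]
end [651.8 140.6 255.3] n 17
```

Request:
jog_arm(
  rows=[
    [[-3.9,3.4,-0.1],[0.0,0.0,-7.5],8.5],
    [[-4.4,2.9,-0.2],[0.0,0.0,-7.5],8.5],
    [[-4.6,2.4,-0.1],[0.0,0.0,-7.5],8.5],
    [[-5.0,1.6,-0.2],[0.0,0.0,-7.0],8.5],
    [[-5.1,1.1,-0.1],[0.0,0.0,-7.5],8.5],
    [[-5.2,0.4,-0.1],[0.0,0.0,-7.5],8.5],
    [[-5.2,-0.3,-0.2],[0.0,0.0,-7.5],8.5],
    [[-5.1,-1.0,-0.1],[0.0,0.0,-7.5],8.5],
    [[-5.0,-1.6,-0.2],[0.0,0.0,-7.5],8.5],
    [[-4.7,-2.2,-0.1],[0.0,0.0,-7.5],8.5],
  ],
)

```text
clock: 2.4
position: [453.4, -162.9, 245.8]
ee_rot: [0.71, -0.705, 0.0, -0.0]
contact_force: [1.1, 0.3, 0.1]
gripper_width: 85.0
```

Run:
```python
from h import *
s=arm.read_state();print(s['clock'],s['position'],s['joints'],s['joint_vel'])
im=eyes.get_image("wrist");save(im,"w1.png")
import pickle
```

```text
2.4 [ 453.36122728 -162.92729208  245.83098631] [-6.75404906e-03  1.26817568e-01 -3.07437249e-01  2.28134390e-04
 -1.13540463e+00  1.35571153e-02] [ 0.80404934  0.12524498  0.16516169  0.00124737 -0.04149485  0.23957039]
```

View pics/w1.png

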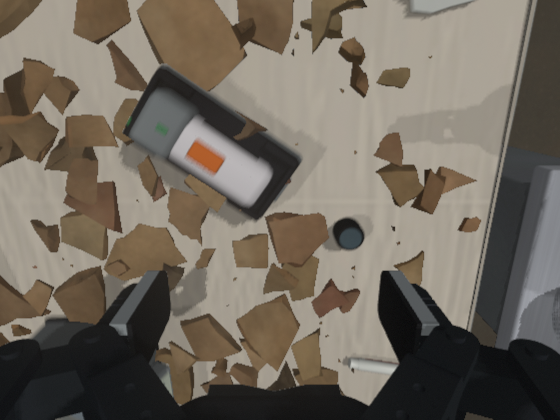

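Request:
jog_arm(
  rows=[
    [[-4.3,-2.9,-0.1],[0.0,0.0,-7.5],8.5],
    [[-4.0,-3.4,-0.2],[0.0,0.0,-7.0],8.5],
    [[-3.5,-3.8,-0.1],[0.0,0.0,-7.5],8.5],
    [[-3.0,-4.3,-0.2],[0.0,0.0,-7.5],8.5],
    [[-2.4,-4.6,-0.1],[0.0,0.0,-7.5],8.5],
    [[-1.7,-4.9,-0.1],[0.0,0.0,-7.5],8.5],
    [[-1.1,-5.1,-0.2],[0.0,0.0,-7.5],8.5],
    [[0,0,0],[0,0,0],8.5],
    [[0,0,0],[0,0,0],8.5],
  ],
)

```text
clock: 3.58
position: [651.4, 140.3, 254.8]
ee_rot: [0.946, -0.325, -0.0, 0.0]
contact_force: [-0.6, -0.1, 0.3]
gripper_width: 85.3
```

Run:
```python
from h import *
s=arm.read_state();print(s['clock'],s['position'],s['joints'],s['joint_vel'].round(3))
im=eyes.get_image("wrist");save(im,"w2.png",None,1.4)
for n in ["pivot_bolt","stud","strap","strap_slot"]:
    r=nets.boxes_of("wrist",n)
    print(n,[(round(d['conf'],2),round(d['position'][0]*560,1),round(d['position'][1]*420,1)) for d in r[:3]])
```

```text
3.575 [651.43544995 140.32800182 254.84339458] [ 4.54341202e-01  4.43546054e-01  1.59275915e-01  1.39636242e-05
 -1.28774570e+00  4.54954516e-01] [-0.015 -0.023 -0.012  0.001  0.001  0.002]
pivot_bolt [(0.68, 290.0, 147.1)]
stud [(0.83, 293.4, 150.2)]
strap [(0.9, 265.5, 179.9)]
strap_slot [(0.73, 265.7, 179.8), (0.44, 290.1, 146.8)]
```

View pics/w2.png

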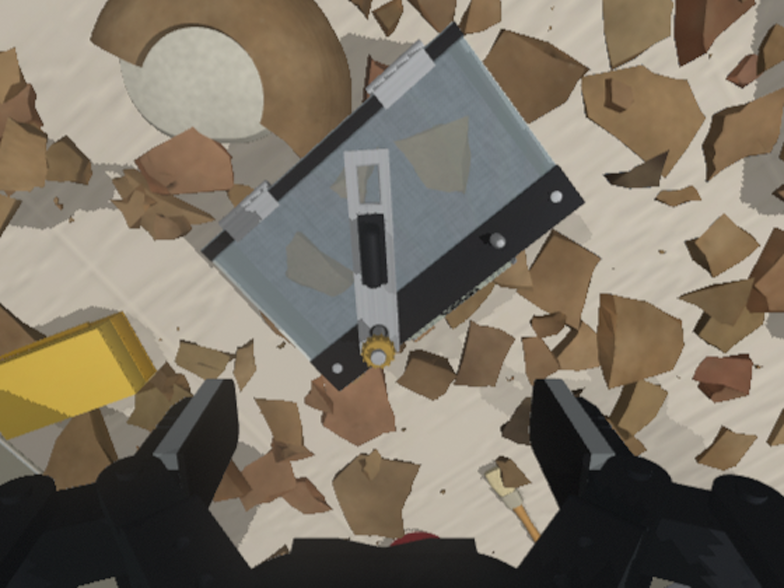

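Run:
```python
from h import *
c=cam("wrist")
P={}
for n,u,v,z in [("nuttop",378,357,131),("boltbase",378,340,90),("studtip",502,241,102.5),("studbase",489,239,90),("railRF",583,202,90),("railLF",340,390,90),("railRB",558,168,90),("railLB",312,363,90),("backR",457,25,90),("backL",209,260,90),
 ("slot",369,184,94),("end1",345,152,94),("end2",388,149,94),("gripFar",371,214,123),("gripNear",375,286,123),("gripNearbase",372,288,123)]:
    P[n]=unproj(c,(u/1.4,v/1.4),z); print(n,P[n].round(1))
a=lambda p,q:np.degrees(np.arctan2(*(P[q]-P[p])[[1,0]]))
print("rail yaw",a("railLF","railRF")+90,a("railLB","railRB")+90,a("backL","backR")+90)
g=(P["gripFar"]+P["gripNear"])/2;print("grip",g, "dir",a("gripNear","gripFar"), "end side", a("end1","end2"))
e=(P["end1"]+P["end2"])/2; e[2]=94; print("grip->end",np.degrees(np.arctan2(*(e-g)[[1,0]])),np.hypot(*(e-g)[:2]))
s=P["slot"]-g; print(np.degrees(np.arctan2(s[1],s[0])),np.hypot(s[0],s[1]))
print("nadir",proj(c,-c[1].T@c[2]+np.array([0,0,-100.]))*1.4)
```

```text
nuttop [613.9 171.9 131. ]
boltbase [608.6 176.6  90. ]
studtip [617.7  75.2 102.5]
studbase [619.7  80.2  90. ]
railRF [603.5  22.2  90. ]
railLF [595.4 220.   90. ]
railRB [630.1  23.4  90. ]
railLB [622.7 221.9  90. ]
backR [729.7  26.3  90. ]
backL [716.9 226.8  90. ]
slot [692.2 117.7  94. ]
end1 [715.2 117.4  94. ]
end2 [701.1  96.5  94. ]
gripFar [680.8 124.4 123. ]
gripNear [647.  148.2 123. ]
gripNearbase [647.1 150.3 123. ]
rail yaw 2.3527221210324143 2.1365238459939775 3.655626895102884
grip [663.88477084 136.31697585 123.        ] dir -35.180674834489594 end side -124.08092767700512
grip->end -33.54969864174433 53.13949342129163
-33.262577548409915 33.87148392070281
nadir [[383.36791062 127.36813174]]
```

Run:
```python
from h import *
im=eyes.get_image("wrist");save(im,"w2b.png",(225,90,425,290),3)
plan([((660,140,160),down(235.5),4),((660,140,99.5),down(235.5),4)],8.5,q=.05)
```

```text
[[[0.15, -0.15, 2.4], [0.0, 0.0, -1.0], 8.5], [[0.15, -0.1, 2.4], [0.0, 0.0, -0.5], 8.5], [[0.2, -0.15, 2.4], [0.0, 0.0, -1.0], 8.5], [[0.15, -0.15, 2.4], [0.0, 0.0, -1.0], 8.5], [[0.0, 0.0, 1.5], [0.0, 0.0, 0.0], 8.5], [[0.0, 0.0, 1.5], [0.0, 0.0, 0.0], 8.5], [[0.0, 0.0, 1.55], [0.0, 0.0, 0.0], 8.5], [[0.0, 0.05, 1.5], [0.0, 0.0, 0.0], 8.5]]
end [659.9 139.8  99.5] n 8
```

View pics/w2b.png

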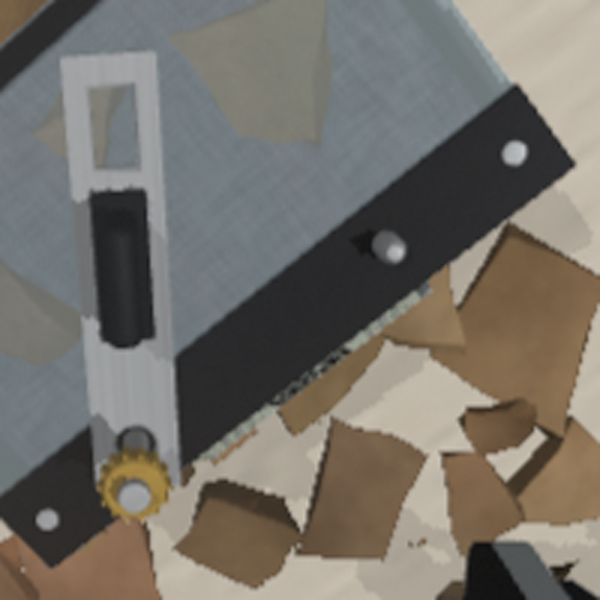

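Run:
```python
from h import *
c=cam("wrist"); f=lambda u,v:(225+u/3,90+v/3)
for n,u,v,z in [("bolttop",134,497,131),("studtip",393,250,102.5),("studbase",380,241,90),("scR",515,153,92),("scL",47,520,92),("slot",114,127,94),("rf",575,163,90),("rb",516,85,90),("lf",50,568,90),("s1",62,60,94),("s2",157,52,94),("s3",85,370,94),("s4",174,352,94),("gn",127,346,123)]: print(n,unproj(c,f(u,v),z).round(1))
```

```text
bolttop [613.7 172.6 131. ]
studtip [618.2  77.6 102.5]
studbase [618.8  78.5  90. ]
scR [616.9  34.5  92. ]
scL [609.8 210.7  92. ]
slot [692.  118.7  94. ]
rf [603.5  22.2  90. ]
rb [632.1  23.9  90. ]
lf [595.5 221.5  90. ]
s1 [714.8 118.7  94. ]
s2 [700.5  97.   94. ]
s3 [641.5 169.7  94. ]
s4 [629.8 145.5  94. ]
gn [646.6 149.2 123. ]
```

Request:
jog_arm(
  rows=[
    [[0.15,-0.15,2.4],[0.0,0.0,-1.0],8.5],
    [[0.15,-0.1,2.4],[0.0,0.0,-0.5],8.5],
    [[0.2,-0.15,2.4],[0.0,0.0,-1.0],8.5],
    [[0.15,-0.2,2.4],[0.0,0.0,-1.0],8.5],
    [[0.0,0.0,1.5],[0.0,0.0,0.0],8.5],
    [[0.0,0.0,1.5],[0.0,0.0,0.0],8.5],
    [[0.0,0.0,1.55],[0.0,0.0,0.0],8.5],
    [[0.0,0.0,1.5],[0.0,0.0,0.0],8.5],
    [[0.0,0.0,0],[0.0,0.0,0.0],3.5],
    [[0.0,0.0,0],[0.0,0.0,0.0],2.5],
  ],
)

```text
clock: 5.12
position: [661.0, 141.6, 99.3]
ee_rot: [0.955, -0.295, 0.0, -0.0]
contact_force: [0.3, 0.3, 0.2]
gripper_width: 50.9
```

Run:
```python
from h import *
s=arm.read_state();print(s['clock'],s['position'],s['gripper_width'],s['contact_force'])
im=eyes.get_image("wrist");save(im,"w3.png")
```

```text
5.125 [661.01904405 141.63621956  99.28727645] 50.92544006696451 [0.32499047 0.34306952 0.22947705]
```

View pics/w3.png

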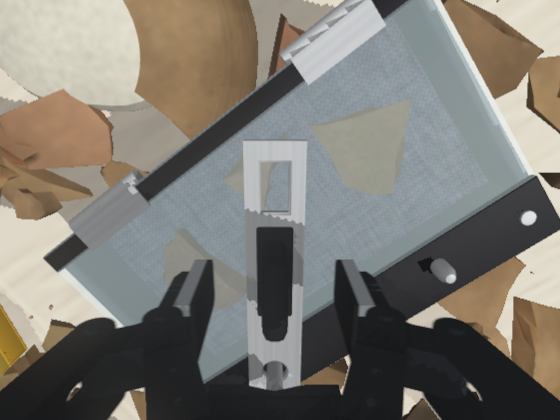

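Request:
jog_arm(
  rows=[
    [[0,0,0],[0,0,0],2],
    [[0,0,0],[0,0,0],0.5],
    [[0,0,0],[0,0,0],0.5],
    [[0,0,0],[0,0,0],0.5],
    [[0,0,0],[0,0,0],0.5],
  ],
)

```text
clock: 5.8
position: [661.0, 141.7, 99.6]
ee_rot: [0.955, -0.295, 0.001, -0.0]
contact_force: [-1.2, 1.0, 5.6]
gripper_width: 9.0
```

Run:
```python
from h import *
s=arm.read_state();print(s['clock'],s['position'],s['gripper_width'],s['contact_force'],s['joints'])
```

```text
5.8 [660.99715367 141.7009312   99.58128868] 8.963870229828316 [-1.161493    0.99600472  5.58653548] [ 4.49939384e-01  5.75831173e-01 -2.12944390e-02  3.12975973e-04
 -9.72348379e-01  5.21079808e-01]
```

Run:
```python
from h import *
piv=np.array([613.7,172.6]); w=[((661,141.7,117),down(235.7),3)]
N=9
for i in range(1,N+1):
    f=i/N; a=np.radians(-33.2+f*(-87.2+33.2)); w.append(((*(piv+56.5*np.array([np.cos(a),np.sin(a)])),117),down(235.7-52.9*f),1))
plan(w,0.5,q=.05)
```

```text
[[[0.0, 0.0, -0.6], [0.0, 0.0, 0.0], 0.5], [[0.0, 0.0, -0.55], [0.0, 0.0, 0.0], 0.5], [[0.0, 0.0, -0.6], [0.0, 0.0, 0.0], 0.5], [[0.0, 0.6, 0.0], [0.0, 0.0, 6.0], 0.5], [[-0.05, 0.6, 0.0], [0.0, 0.0, 5.5], 0.5], [[0.0, 0.6, 0.0], [0.0, 0.0, 6.0], 0.5], [[-0.05, 0.55, 0.0], [0.0, 0.0, 6.0], 0.5], [[0.0, 0.6, 0.0], [0.0, 0.0, 6.0], 0.5], [[-0.05, 0.6, 0.0], [0.0, 0.0, 5.5], 0.5], [[0.0, 0.6, 0.0], [0.0, 0.0, 6.0], 0.5]]
[[[-0.05, 0.6, 0.0], [0.0, 0.0, 6.0], 0.5], [[-0.05, 0.55, 0.0], [0.0, 0.0, 6.0], 0.5]]
end [616.6 116.4 117. ] n 12
```

Request:
jog_arm(
  rows=[
    [[0.0,0.0,-0.6],[0.0,0.0,0.0],0.5],
    [[0.0,0.0,-0.55],[0.0,0.0,0.0],0.5],
    [[0.0,0.0,-0.6],[0.0,0.0,0.0],0.5],
    [[0.0,0.6,0.0],[0.0,0.0,6.0],0.5],
    [[-0.05,0.6,0.0],[0.0,0.0,5.5],0.5],
  ],
)

```text
clock: 6.42
position: [652.8, 132.2, 116.5]
ee_rot: [0.92, -0.391, -0.0, -0.0]
contact_force: [-0.4, -0.5, -0.6]
gripper_width: 8.7
```

Run:
```python
from h import *
s=arm.read_state();print(s['clock'],s['position'],s['gripper_width'],s['contact_force'],s['joints'])
im=eyes.get_image("wrist");save(im,"w4.png")
```

```text
6.425 [652.83131049 132.22180368 116.50378195] 8.7103875490606 [-0.38533173 -0.49048034 -0.59894717] [ 4.42065909e-01  5.44755271e-01 -3.06016552e-02 -1.00247369e-04
 -9.95361647e-01  3.24920363e-01]
```

View pics/w4.png

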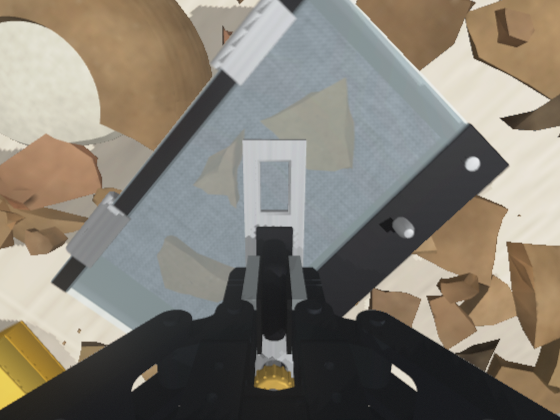

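The strap is lifted and turning with the tool; the stud is at (405,228) and the slot at (275,185). I carry on with the arc.

Request:
jog_arm(
  rows=[
    [[0.0,0.6,0.0],[0.0,0.0,6.0],0.5],
    [[-0.05,0.55,0.0],[0.0,0.0,6.0],0.5],
    [[0.0,0.6,0.0],[0.0,0.0,6.0],0.5],
    [[-0.05,0.6,0.0],[0.0,0.0,5.5],0.5],
    [[0.0,0.6,0.0],[0.0,0.0,6.0],0.5],
    [[-0.05,0.6,0.0],[0.0,0.0,6.0],0.5],
    [[-0.05,0.55,0.0],[0.0,0.0,6.0],0.5],
    [[0,0,0],[0,0,0],0.5],
    [[0,0,0],[0,0,0],0.5],
  ],
)

```text
clock: 7.6
position: [616.5, 116.4, 116.5]
ee_rot: [0.724, -0.69, 0.0, -0.0]
contact_force: [-0.6, 0.9, -0.9]
gripper_width: 8.6
```

Run:
```python
from h import *
s=arm.read_state();print(s['clock'],s['position'],s['gripper_width'],s['contact_force'],s['joints'],R.from_quat(s['ee_rot']).as_matrix().round(4))
im=eyes.get_image("wrist");save(im,"w5.png",(175,90,375,240),4)
```

```text
7.6 [616.52461187 116.38587152 116.45367685] 8.62384424850575 [-0.56583507  0.92721707 -0.90611311] [ 4.44139451e-01  4.86090056e-01 -1.36356372e-01  6.07823340e-05
 -9.47967107e-01 -3.96227312e-01] [[ 4.790e-02 -9.989e-01  4.000e-04]
 [-9.989e-01 -4.790e-02  1.000e-04]
 [-1.000e-04 -4.000e-04 -1.000e+00]]
```

View pics/w5.png

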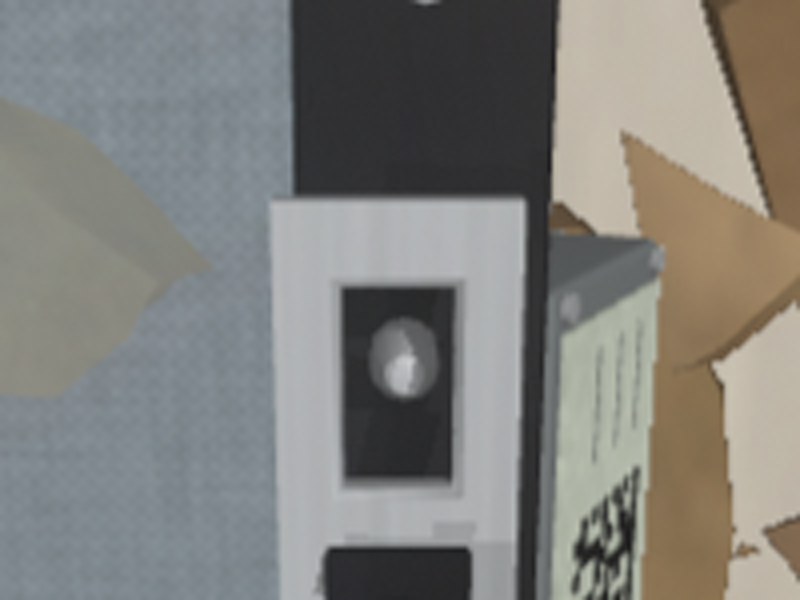

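Request:
jog_arm(
  rows=[
    [[0,0.0,0.4],[0,0,0],0.5],
    [[0,0,0.4],[0,0,0],0.5],
    [[0,0,0.4],[0,0,0],0.5],
    [[0,0,0.4],[0,0,0],0.5],
    [[0,0,0],[0,0,0],0.5],
  ],
)

```text
clock: 8.28
position: [616.2, 116.3, 100.0]
ee_rot: [0.723, -0.691, -0.0, 0.0]
contact_force: [-0.3, -0.2, -0.2]
gripper_width: 8.2
```

Run:
```python
from h import *
s=arm.read_state();print(s['clock'],s['position'],s['gripper_width'],s['contact_force'])
im=eyes.get_image("wrist");save(im,"w6.png",(175,90,375,240),4)
```

```text
8.275 [616.17148499 116.27486358 100.04608676] 8.234034798637534 [-0.27707574 -0.2021033  -0.19935909]
```

View pics/w6.png

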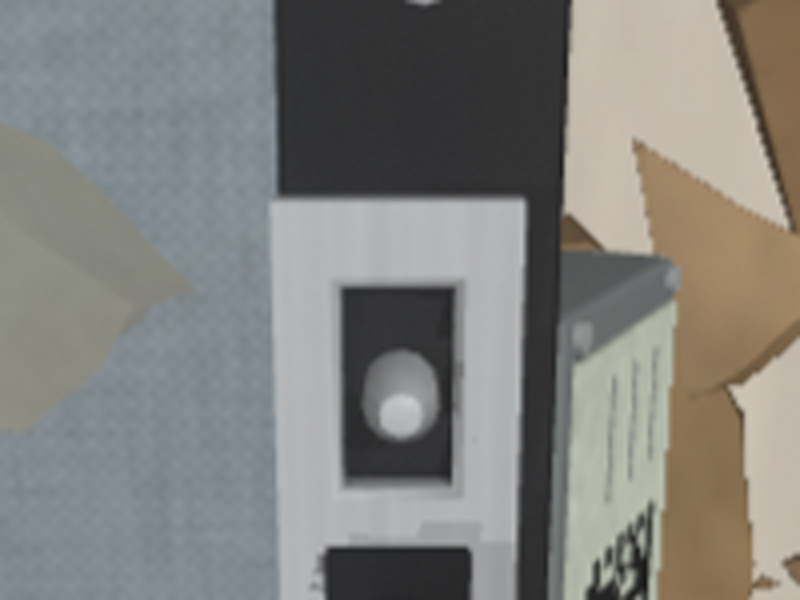

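Run:
```python
from h import *
s=arm.read_state()
D=R.from_quat(s['ee_rot']).as_matrix()
plan([(s['position'],D,2,4),(s['position']+[0,0,150],D,4,4.5),((500,-184,260),down(237),8,8.5),((500,-184,260),down(237),1,8.5)],4)
```

```text
[[[0.0, 0.0, 0.0], [0.0, 0.0, 0.0], 4], [[0.0, 0.0, 0.0], [0.0, 0.0, 0.0], 4], [[0.0, 0.0, -3.7], [0.0, 0.0, 0.0], 4.5], [[0.0, 0.0, -3.8], [0.0, 0.0, 0.0], 4.5], [[0.0, 0.0, -3.7], [0.0, 0.0, 0.0], 4.5], [[0.0, 0.0, -3.8], [0.0, 0.0, 0.0], 4.5], [[3.7, 1.6, -0.1], [0.0, 0.0, -7.0], 8.5], [[3.4, 2.1, -0.1], [0.0, 0.0, -6.5], 8.5], [[3.2, 2.4, -0.2], [0.0, 0.0, -7.0], 8.5], [[2.9, 2.8, -0.1], [0.0, 0.0, -6.5], 8.5]]
[[[2.6, 3.2, -0.1], [0.0, 0.0, -7.0], 8.5], [[2.1, 3.4, -0.1], [0.0, 0.0, -7.0], 8.5], [[1.7, 3.6, -0.2], [0.0, 0.0, -6.5], 8.5], [[1.3, 3.8, -0.1], [0.0, 0.0, -7.0], 8.5], [[0.0, 0.0, 0.0], [0.0, 0.0, 0.0], 8.5]]
end [ 500.  -183.7  260.2] n 15
```

Request:
jog_arm(
  rows=[
    [[0.0,0.0,0.0],[0.0,0.0,0.0],4],
    [[0.0,0.0,0.0],[0.0,0.0,0.0],4],
    [[0.0,0.0,-3.7],[0.0,0.0,0.0],4.5],
    [[0.0,0.0,-3.8],[0.0,0.0,0.0],4.5],
    [[0.0,0.0,-3.7],[0.0,0.0,0.0],4.5],
    [[0.0,0.0,-3.8],[0.0,0.0,0.0],4.5],
  ],
)

```text
clock: 9.07
position: [616.1, 116.2, 251.7]
ee_rot: [0.723, -0.691, 0.0, -0.0]
contact_force: [0.4, 0.8, -0.4]
gripper_width: 45.0
```

Run:
```python
from h import *
s=arm.read_state();print(s['clock'],s['position'],s['gripper_width'],s['contact_force'])
im=eyes.get_image("wrist");save(im,"w7.png",None,1.4)
```

```text
9.075 [616.05371893 116.21082881 251.73122163] 44.97918455580535 [ 0.41817957  0.75544725 -0.44843842]
```

View pics/w7.png

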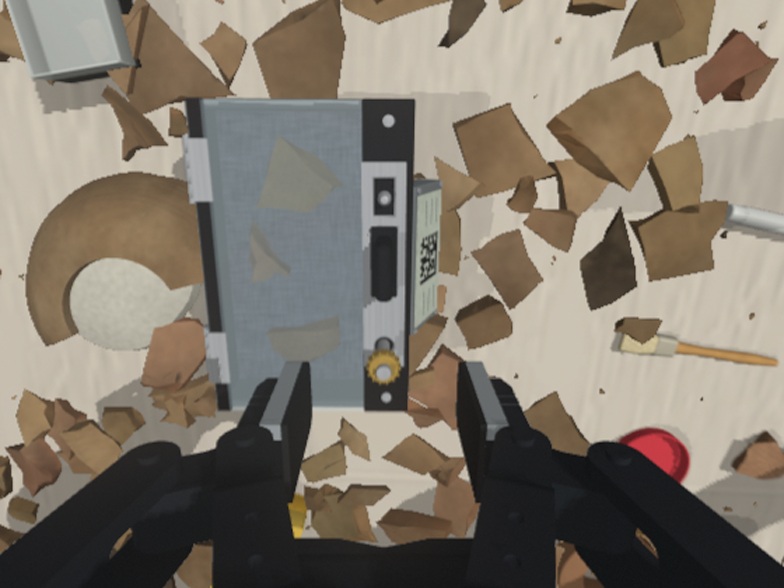

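Run:
```python
from h import *
c=cam("wrist")
for n,u,v,z in [("bolttop",383,371,131),("studtip",384,198,102.5),("scR",388,121,92),("scL",386,397,92),("rRF",415,99,90),("rLF",408,410,90),("rRB",362,99,90),("bR",188,99,90),("bL",221,411,90),("code",429,258,56),("lab1",441,181,76),("lab2",414,331,76)]: print(n,unproj(c,(u/1.4,v/1.4),z).round(1))
```

```text
bolttop [617.8 176.3 131. ]
studtip [622.2  78.6 102.5]
scR [622.   35.5  92. ]
scL [614.4 215.8  92. ]
rRF [607.1  22.7  90. ]
rLF [598.5 226.4  90. ]
rRB [637.6  24.1  90. ]
bR [738.4  28.8  90. ]
bL [729.5 234.3  90. ]
code [588.8 125.1  56. ]
lab1 [586.9  69.7  76. ]
lab2 [597.2 172.5  76. ]
```

Request:
jog_arm(
  rows=[
    [[3.7,1.6,-0.1],[0.0,0.0,-7.0],8.5],
    [[3.4,2.1,-0.1],[0.0,0.0,-6.5],8.5],
    [[3.2,2.4,-0.2],[0.0,0.0,-7.0],8.5],
    [[2.9,2.8,-0.1],[0.0,0.0,-6.5],8.5],
    [[2.6,3.2,-0.1],[0.0,0.0,-7.0],8.5],
    [[2.1,3.4,-0.1],[0.0,0.0,-7.0],8.5],
    [[1.7,3.6,-0.2],[0.0,0.0,-6.5],8.5],
    [[1.3,3.8,-0.1],[0.0,0.0,-7.0],8.5],
    [[0.0,0.0,0.0],[0.0,0.0,0.0],8.5],
    [[0.0,0.0,0.0],[0.0,0.0,0.0],8.5],
  ],
)

```text
clock: 10.38
position: [500.0, -183.7, 260.4]
ee_rot: [0.959, -0.283, 0.0, -0.0]
contact_force: [-0.3, -0.3, 0.1]
gripper_width: 84.8
```

Run:
```python
from h import *
s=arm.read_state();print(s['clock'],s['position'],s['gripper_width'],s['joints'])
im=eyes.get_image("wrist");save(im,"w8.png",None,1.4)
```

```text
10.375 [ 499.9804343  -183.71359845  260.38959107] 84.81573237383358 [-4.75188376e-02  2.06589936e-01 -1.70656851e-01 -1.56571051e-04
 -1.19308754e+00  1.04367880e+00]
```

View pics/w8.png

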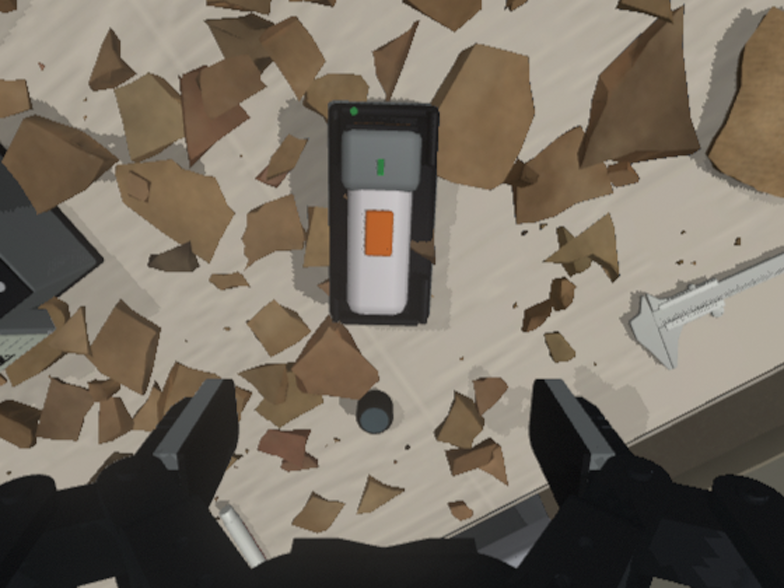

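Run:
```python
from h import *
im=eyes.get_image("wrist");save(im,"w8b.png",(220,60,330,240),3.3)
c=cam("wrist")
s=arm.read_state();M=R.from_quat(s['ee_rot']).as_matrix()
for n,u,v,z in [("b1",366,210,82),("b2",394,210,82),("b3",391,256,82),("b4",364,255,82),("nFL",343,131,82),("nFR",420,129,82),("nBL",342,188,82),("nBR",420,189,82),("tailL",348,308,78),("tailR",407,308,78),("barL",348,192,78),("barR",411,192,78),("dTL",331,104,54),("dTR",438,107,54),("dBL",331,322,54),("dBR",428,324,54)]:
    p=unproj(c,(u/1.4,v/1.4),z); print(n,p.round(1),(M.T@(p-s['position'])).round(1))
```

```text
b1 [ 528.9 -189.4   82. ] [ 27.4 -10.2 178.3]
b2 [ 519.2 -204.4   82. ] [ 27.4   7.6 178.3]
b3 [ 494.9 -186.6   82. ] [ -2.6   5.8 178.3]
b4 [ 505.  -172.1   82. ] [ -1.9 -11.8 178.3]
nFL [ 576.5 -204.1   82. ] [ 75.4 -23.7 178.3]
nFR [ 552.1 -244.    82. ] [ 76.6  23.  178.3]
nBL [ 548.5 -184.4   82. ] [ 41.2 -25.1 178.3]
nBR [ 521.5 -225.1   82. ] [ 40.6  23.8 178.3]
tailL [ 479.2 -141.8   78. ] [-40.1 -23.3 182.3]
tailR [ 457.4 -175.6   78. ] [-40.1  17.  182.3]
barL [ 544.2 -185.7   78. ] [ 38.3 -21.7 182.3]
barR [ 522.5 -219.3   78. ] [ 38.3  18.4 182.3]
dTL [ 595.5 -205.1   54. ] [ 91.9 -33.2 206.3]
dTR [ 556.3 -262.6   54. ] [ 90.1  36.4 206.3]
dBL [ 470.6 -118.9   54. ] [-59.8 -37.8 206.3]
dBR [ 430.3 -178.3   54. ] [-61.4  33.9 206.3]
```

View pics/w8b.png

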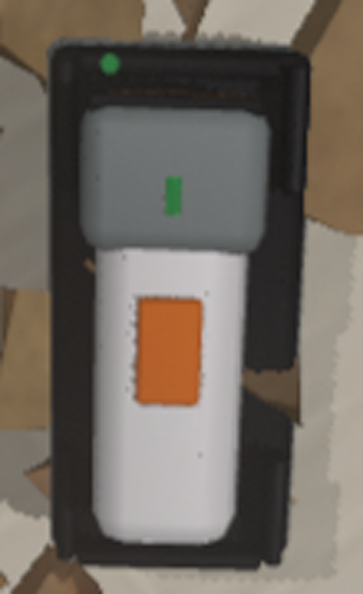

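Run:
```python
from h import *
s=arm.read_state();M=R.from_quat(s['ee_rot']).as_matrix()
p=s['position']+M@np.array([15.5,-1.8,0]); print("reader",p)
G=M@R.from_rotvec([0,0,np.radians(1.4)]).as_matrix(); print("yaw x",np.degrees(np.arctan2(G[1,0],G[0,0])))
plan([((p[0],p[1],120),G,4),((p[0],p[1],46),G,4)],8.5,q=.05,qa=.1)
```

```text
reader [ 514.26462217 -190.01721932  260.26534305]
yaw x -34.23811097550481
[[[0.4, -0.05, 3.5], [0.0, 0.0, 0.3], 8.5], [[0.35, -0.05, 3.5], [0.0, 0.0, 0.4], 8.5], [[0.4, -0.05, 3.5], [0.0, 0.0, 0.4], 8.5], [[0.4, -0.05, 3.55], [0.0, 0.0, 0.3], 8.5], [[0.0, 0.0, 1.85], [0.0, 0.0, 0.0], 8.5], [[0.0, 0.0, 1.85], [0.0, 0.0, 0.0], 8.5], [[0.0, 0.0, 1.85], [0.0, 0.0, 0.0], 8.5], [[0.0, 0.0, 1.85], [0.0, 0.0, 0.0], 8.5]]
end [ 514.3 -190.    45.8] n 8
```

Request:
jog_arm(
  rows=[
    [[0.4,-0.05,3.5],[0.0,0.0,0.3],8.5],
    [[0.35,-0.05,3.5],[0.0,0.0,0.4],8.5],
    [[0.4,-0.05,3.5],[0.0,0.0,0.4],8.5],
    [[0.4,-0.05,3.55],[0.0,0.0,0.3],8.5],
    [[0,0,0],[0,0,0],8.5],
  ],
)

```text
clock: 11.1
position: [512.6, -189.6, 117.2]
ee_rot: [0.956, -0.294, -0.003, 0.001]
contact_force: [-0.8, -0.4, 0.8]
gripper_width: 84.9
```

Run:
```python
from h import *
s=arm.read_state();print(s['clock'],s['position'],s['gripper_width'],s['joints'])
im=eyes.get_image("wrist");save(im,"w9.png",None,1.4)
```

```text
11.1 [ 512.57172041 -189.58023168  117.18533338] 84.90767763616682 [-5.77381610e-02  3.67602765e-01 -3.35778603e-01 -5.00024392e-04
 -8.74113061e-01  1.03164955e+00]
```

View pics/w9.png

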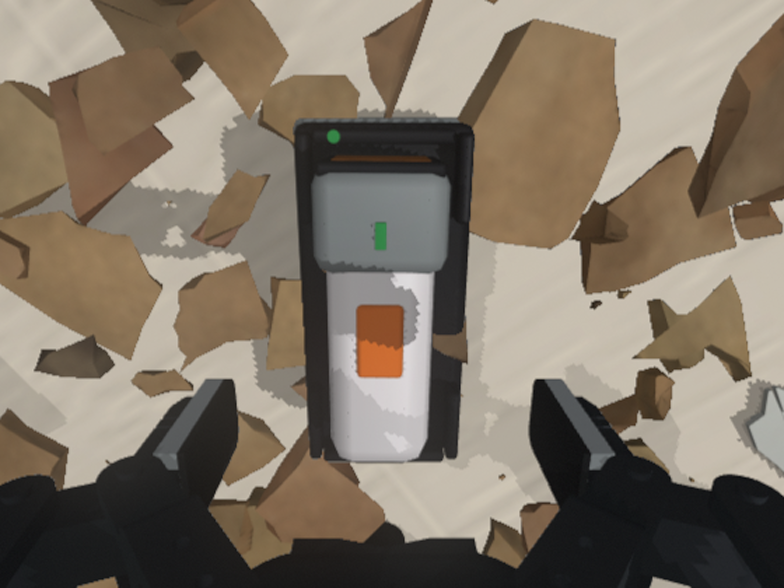

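Run:
```python
from h import *
eyes.get_image("wrist");c=cam("wrist")
s=arm.read_state();M=R.from_quat(s['ee_rot']).as_matrix();print(s['position'],M[:,0],M[:,2],s['joint_vel'].round(3))
for n,u,v,z in [("nB",380,271,80),("nF",380,170,82),("b1",380,306,82),("b2",380,377,82),("barL",328,300,70),("barR",433,300,70),("tL",330,420,70),("tR",429,420,70),("nL",314,220,70),("nR",448,220,70),("dF",385,122,54),("dBk",385,460,54)]:
    p=unproj(c,(u/1.4,v/1.4),z); print(n,p.round(1),(M.T@(p-s['position'])).round(1))
```

```text
[ 514.92225967 -190.21389674  120.62981808] [ 0.82725748 -0.56182203  0.00103113] [ 7.99948401e-04 -6.57437443e-04 -9.99999464e-01] [-0.005 -0.027  0.018  0.002  0.002  0.003]
nB [ 536.7 -204.4   80. ] [25.9 -0.5 40.7]
nF [ 567.5 -225.4   82. ] [63.3 -0.4 38.7]
b1 [ 525.7 -196.9   82. ] [12.6 -0.5 38.6]
b2 [ 500.8 -180.    82. ] [-17.4  -0.6  38.6]
barL [ 536.1 -178.5   70. ] [ 10.9 -21.6  50.6]
barR [ 512.3 -213.6   70. ] [10.9 20.9 50.6]
tL [ 490.8 -146.5   70. ] [-44.6 -22.6  50.6]
tR [ 466.4 -182.4   70. ] [-44.6  20.8  50.6]
nL [ 565.5 -193.2   70. ] [ 43.5 -26.   50.7]
nR [ 536.5 -235.9   70. ] [43.5 25.7 50.7]
dF [ 580.  -236.1   54. ] [79.6  1.4 66.7]
dBk [ 450.5 -148.4   54. ] [-76.9   1.6  66.6]
```

Request:
jog_arm(
  rows=[
    [[0.05,0.0,1.9],[0.0,0.0,0.0],8.5],
    [[0.1,-0.05,1.85],[0.0,0.0,0.0],8.5],
    [[0.0,0.0,1.85],[0.0,0.0,0.0],8.5],
    [[0.0,0.0,1.85],[0.0,0.0,0.0],8.5],
    [[0,0,0],[0,0,0],8.5],
    [[0,0,0],[0,0,0],5],
    [[0,0,0],[0,0,0],3],
    [[0,0,0],[0,0,0],3],
    [[0,0,0],[0,0,0],3],
    [[0,0,0],[0,0,0],3],
  ],
)

```text
clock: 12.45
position: [516.6, -191.1, 46.7]
ee_rot: [0.956, -0.294, 0.001, -0.0]
contact_force: [-0.2, 1.8, 5.5]
gripper_width: 41.2
```

Run:
```python
from h import *
eyes.get_image("wrist")
s=arm.read_state();print(s['clock'],s['position'],s['ee_rot'],s['gripper_width'],s['contact_force'],s['joints'])
```

```text
12.5 [ 516.58743361 -191.0674634    46.68092344] [ 9.55685026e-01 -2.94388276e-01  1.28559960e-03 -1.48371065e-04] 41.13026251678563 [-0.7536387   1.39336796  6.33928117] [-5.97183843e-02  4.64406788e-01 -4.01732386e-01  4.96466817e-04
 -7.02088883e-01  1.03250482e+00]
```

```bash
cat >> h.py <<'E'
def scan(L,yaw,dist=135,tilt=25,dx=0,dz=4.7):
    y,t=np.radians(yaw),np.radians(tilt)
    X=np.array([np.cos(t)*np.cos(y),np.cos(t)*np.sin(y),-np.sin(t)]); Y=np.array([-np.sin(y),np.cos(y),0]); Z=np.cross(X,Y)
    O=np.array(L)-dist*X-20*Z
    return O+dz*Z+dx*X, np.column_stack([X,-Y,-Z]), O
E
python3 - <<'E'
from h import *
P,G,O=scan((584,122.3,56),2.4); print(P,O)
s=arm.read_state();M=R.from_quat(s['ee_rot']).as_matrix();p=s['position']
mid=p+(P-p)*.5; mid[2]=190
Mm=M@R.from_rotvec(R.from_matrix(M.T@G).as_rotvec()*.4).as_matrix()
pp=P.copy();pp[2]+=50
plan([(p+[0,0,40],M,2),(p+[0,0,130],M,3),(mid,Mm,5),(pp,G,6),(P,G,4)],3,q=.05,qa=.5)
E
```

```text
[455.29538428 116.90567834  99.18695619] [453.31082077 116.82250049  94.92730959]
[[[0.0, 0.0, -2.0], [0.0, 0.0, 0.0], 3], [[0.0, 0.0, -2.0], [0.0, 0.0, 0.0], 3], [[0.0, 0.0, -3.0], [0.0, 0.0, 0.0], 3], [[0.0, 0.0, -3.0], [0.0, 0.0, 0.0], 3], [[0.05, 0.0, -3.0], [0.0, 0.0, 0.0], 3], [[-2.25, -2.2, -0.25], [-0.5, -2.0, -3.0], 3], [[-2.15, -2.3, -0.25], [-1.0, -2.0, -3.0], 3], [[-2.0, -2.45, -0.15], [-0.5, -2.0, -2.5], 3], [[-1.9, -2.5, -0.15], [-0.5, -2.0, -3.0], 3], [[-1.8, -2.6, -0.1], [-0.5, -1.5, -3.0], 3]]
[[[-1.2, -2.25, 0.85], [-1.0, -2.5, -3.5], 3], [[-1.05, -2.35, 0.8], [-0.5, -2.5, -3.5], 3], [[-0.85, -2.45, 0.9], [-1.0, -2.5, -4.0], 3], [[-0.65, -2.45, 0.85], [-1.0, -2.5, -3.5], 3], [[-0.45, -2.55, 0.8], [-0.5, -2.5, -3.5], 3], [[-0.3, -2.55, 0.85], [-1.0, -2.5, -3.5], 3], [[0.55, 0.0, 1.15], [0.0, 0.0, 0.0], 3], [[0.5, 0.0, 1.1], [0.0, 0.0, 0.0], 3], [[0.55, 0.0, 1.15], [0.0, 0.0, 0.0], 3], [[0.55, 0.0, 1.1], [0.0, 0.0, 0.0], 3]]
end [455.5 116.8  99.3] n 20
```

Request:
jog_arm(
  rows=[
    [[0.0,0.0,-2.0],[0.0,0.0,0.0],3],
    [[0.0,0.0,-2.0],[0.0,0.0,0.0],3],
    [[0.0,0.0,-3.0],[0.0,0.0,0.0],3],
    [[0.0,0.0,-3.0],[0.0,0.0,0.0],3],
    [[0.05,0.0,-3.0],[0.0,0.0,0.0],3],
    [[-2.25,-2.2,-0.25],[-0.5,-2.0,-3.0],3],
    [[-2.15,-2.3,-0.25],[-1.0,-2.0,-3.0],3],
    [[-2.0,-2.45,-0.15],[-0.5,-2.0,-2.5],3],
    [[-1.9,-2.5,-0.15],[-0.5,-2.0,-3.0],3],
    [[-1.8,-2.6,-0.1],[-0.5,-1.5,-3.0],3],
  ],
)

```text
clock: 13.75
position: [484.5, -36.1, 188.3]
ee_rot: [0.981, -0.17, -0.088, 0.0]
contact_force: [0.1, -0.7, -2.9]
gripper_width: 41.5
```

Run:
```python
from h import *
s=arm.read_state();print(s['clock'],s['position'],s['gripper_width'],s['joints'])
im=eyes.get_image("wrist");save(im,"w10.png")
```

```text
13.75 [484.47240159 -36.08663182 188.29038786] 41.45397738564555 [ 0.2172759   0.27790042 -0.25048847 -0.07096351 -1.20634715  1.04086952]
```

View pics/w10.png

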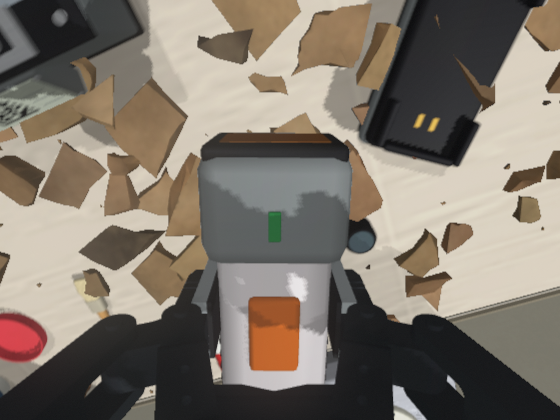

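The reader is held square in the jaws (nose at (275,205)) and the empty dock shows at upper right. On to the label.

Request:
jog_arm(
  rows=[
    [[-1.2,-2.25,0.85],[-1.0,-2.5,-3.5],3],
    [[-1.05,-2.35,0.8],[-0.5,-2.5,-3.5],3],
    [[-0.85,-2.45,0.9],[-1.0,-2.5,-4.0],3],
    [[-0.65,-2.45,0.85],[-1.0,-2.5,-3.5],3],
    [[-0.45,-2.55,0.8],[-0.5,-2.5,-3.5],3],
    [[-0.3,-2.55,0.85],[-1.0,-2.5,-3.5],3],
    [[0.55,0.0,1.15],[0.0,0.0,0.0],3],
    [[0.5,0.0,1.1],[0.0,0.0,0.0],3],
    [[0.55,0.0,1.15],[0.0,0.0,0.0],3],
    [[0.55,0.0,1.1],[0.0,0.0,0.0],3],
  ],
)

```text
clock: 15.05
position: [454.6, 116.3, 97.5]
ee_rot: [0.976, 0.02, -0.219, 0.004]
contact_force: [0.4, -0.0, -2.1]
gripper_width: 40.9
```

Run:
```python
from h import *
for k in range(4): im=eyes.get_image("wrist")
s=arm.read_state();print(s['clock'],s['position'],s['gripper_width'],s['joints'],s['joint_vel'].round(3))
P,G,O=scan((584,122.3,56),2.4);M=R.from_quat(s['ee_rot']).as_matrix()
print("err mm",P-s['position'],"err deg",np.degrees(R.from_matrix(M.T@G).as_rotvec()))
save(im,"w11.png",None,1.4)
im=eyes.get_image("scene");save(im,"s11.png",(170,130,330,250),4)
im=eyes.get_image("top");save(im,"t11.png",(190,100,340,220),4)
```

```text
15.25 [454.80129035 116.61780922  98.1669233 ] 41.37588424000766 [ 0.47351045  0.49211177 -0.19696147 -0.18762644 -1.29210579  1.22749225] [ 0.004 -0.011  0.012  0.002 -0.003  0.001]
err mm [0.49409392 0.28786913 1.0200329 ] err deg [-0.02671916  0.31844261 -0.05375377]
```

View pics/w11.png

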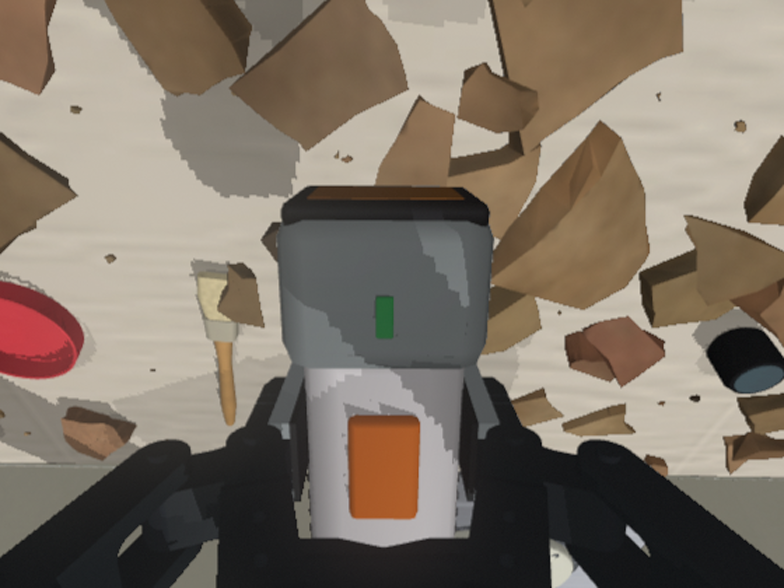

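View pics/s11.png

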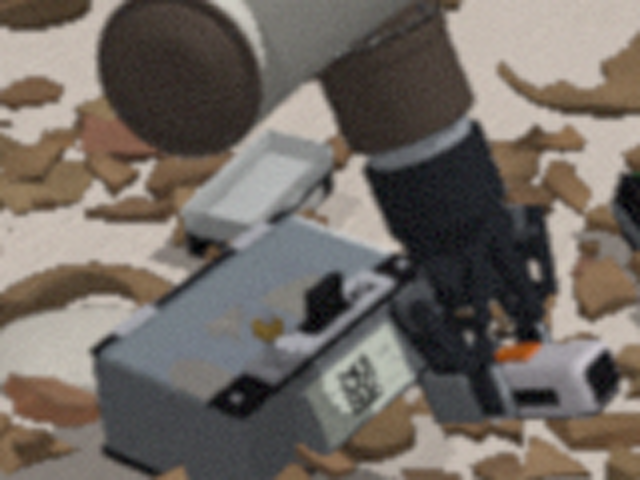

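View pics/t11.png

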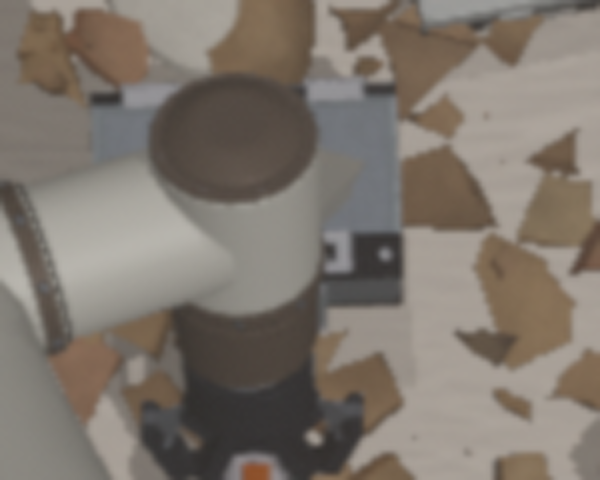

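Run:
```python
from h import *
c=cam("scene");t=cam("top")
print("L proj",proj(c,[584,122.3,56]),"seen 258.8 226.3; top", proj(t,[584,122.3,56]),"seen ~",(200+200/3.8,105+279/3.8))
print("bolttop",proj(c,[613.7,172.6,131]),"seen",(170+268/4,130+328/4))
s=arm.read_state();M=R.from_quat(s['ee_rot']).as_matrix()
bt=s['position']+M@np.array([-2.4,0,-(40-4.7)])
print("button",proj(c,bt),"seen",(170+518/4,130+353/4),"top",proj(t,bt),"seen",(190+255/4,100+470/4))
```

```text
L proj [[260.51981958 225.41371194]] seen 258.8 226.3; top [[253.31173208 178.20091423]] seen ~ (252.63157894736844, 178.42105263157896)
bolttop [[236.98696068 207.62453539]] seen (237.0, 212.0)
button [[297.38055952 216.74369287]] seen (299.5, 218.25) top [[254.27686723 218.80157503]] seen (253.75, 217.5)
```

Run:
```python
from h import *
c=cam("scene")
for d in ([1,0,0],[0,1,0],[0,0,1]): print(d,(proj(c,np.array([584,122.3,56])+10*np.array(d))-proj(c,[584,122.3,56])).round(2))
im=eyes.get_image("scene");save(im,"s12.png",(235,195,335,255),8)
b=cv2.cvtColor(cv2.imread("pics/scene0.png"),cv2.COLOR_BGR2RGB); save(b,"s0z.png",(215,190,315,250),8)
s=arm.read_state();M=R.from_quat(s['ee_rot']).as_matrix();p=s['position']
f=lambda x,y,z:proj(c,p+M@np.array([x,-y,4.7-z]))[0].round(1)
print("box button corners", [((f(x,y,40)-[235,195])*8).round() for x in(-17.4,12.6) for y in(-9,9)])
print("nose top back edge",[((f(24,y,40)-[235,195])*8).round() for y in(-25,25)],"tail",[((f(-65,y,z)-[235,195])*8).round() for y in(-21,21) for z in (0,36)])
```

```text
[1, 0, 0] [[-2.94 -1.34]]
[0, 1, 0] [[-2.41  1.92]]
[0, 0, 1] [[-0.2  -3.02]]
box button corners [array([553., 157.]), array([520., 186.]), array([478., 162.]), array([446., 191.])]
nose top back edge [array([479., 138.]), array([388., 220.])] tail [array([744., 244.]), array([702., 140.]), array([671., 318.]), array([628., 212.])]
```

View pics/s12.png

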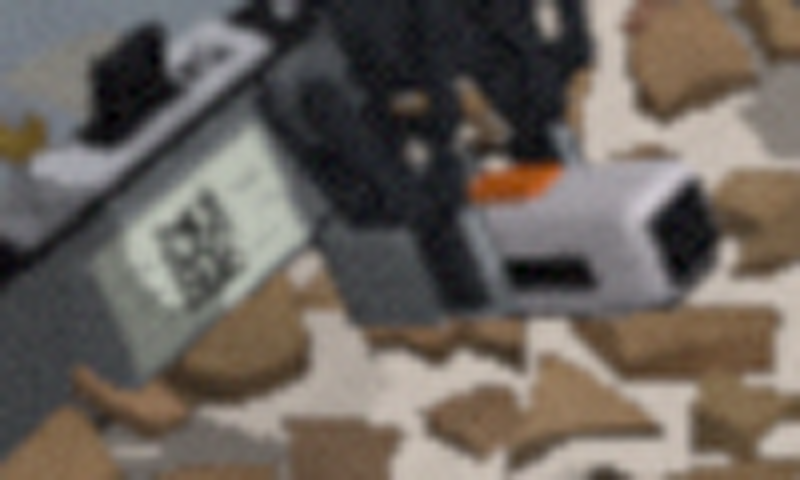

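View pics/s0z.png

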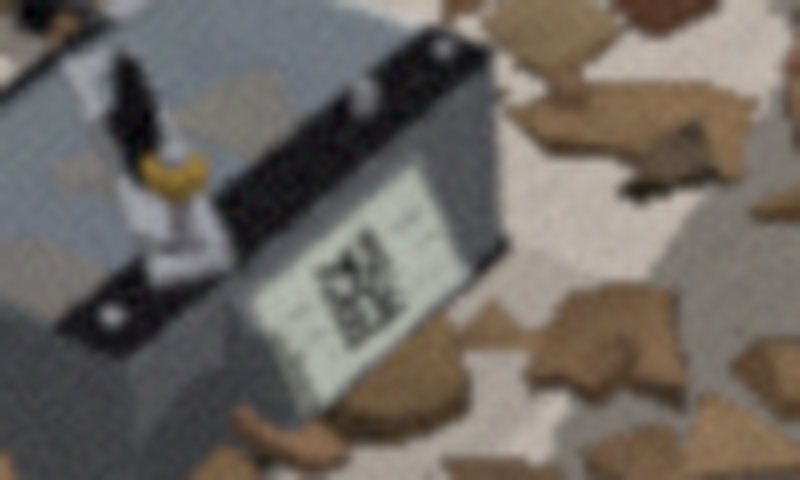

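Request:
jog_arm(
  rows=[
    [[0,0,-0.15],[0,0,0],3],
    [[0,0,0],[0,0,0],3],
    [[0,0,0],[0,0,0],3],
    [[0,0,0],[0,0,0],3],
    [[0,0,0],[0,0,0],3],
    [[0,0,0],[0,0,0],3],
    [[0,0,0],[0,0,0],3],
    [[0,0,0],[0,0,0],3],
    [[0,0,0],[0,0,0],3],
    [[0,0,0],[0,0,0],3],
  ],
)

```text
clock: 16.65
position: [455.3, 116.9, 99.6]
ee_rot: [0.975, 0.02, -0.219, 0.004]
contact_force: [-0.3, 0.5, -2.5]
gripper_width: 40.9
```

Run:
```python
from h import *
im=eyes.get_image("scene");save(im,"s13.png",(235,195,335,255),8)
s=arm.read_state();print(s['clock'],s['position'],s['joint_vel'].round(3))
M=R.from_quat(s['ee_rot']).as_matrix();p=s['position']
pd=np.array([516.6,-191.1,46.7]); D=R.from_quat([ 9.55685026e-01,-2.94388276e-01,1.28559960e-03,-1.48371065e-04]).as_matrix()
a=p-M[:,0]*25+[0,0,60]
mid=(p+pd)/2; mid[2]=190
Mm=M@R.from_rotvec(R.from_matrix(M.T@D).as_rotvec()*.5).as_matrix()
plan([(a,M,4),(mid,Mm,5),(pd+[0,0,120],D,6),(pd+[0,0,120],D,1)],3,q=.05,qa=.5)
```

```text
16.7 [455.3392106  116.92508451  99.57414157] [-0.001 -0.    -0.     0.001 -0.     0.001]
[[[-1.25, 0.0, -1.35], [0.0, 0.0, 0.0], 3], [[-1.3, 0.0, -1.35], [0.0, 0.0, 0.0], 3], [[-1.25, 0.0, -1.35], [0.0, 0.0, 0.0], 3], [[-1.25, 0.0, -1.35], [0.0, 0.0, 0.0], 3], [[0.7, 3.1, -0.75], [1.0, 2.5, 3.5], 3], [[0.85, 3.05, -0.8], [0.5, 2.5, 3.5], 3], [[1.15, 2.95, -0.75], [1.0, 2.5, 4.0], 3], [[1.35, 2.9, -0.75], [0.5, 2.5, 3.5], 3], [[1.55, 2.75, -0.75], [1.0, 2.5, 3.5], 3], [[1.25, 2.3, 0.2], [0.5, 2.0, 3.0], 3]]
[[[1.4, 2.25, 0.25], [1.0, 2.0, 3.0], 3], [[1.5, 2.2, 0.2], [0.5, 2.0, 3.0], 3], [[1.6, 2.1, 0.3], [0.5, 2.0, 3.0], 3], [[1.65, 2.0, 0.3], [1.0, 2.0, 3.0], 3], [[1.8, 1.95, 0.35], [0.5, 2.0, 3.0], 3], [[0.0, 0.0, 0.0], [0.0, 0.0, 0.0], 3]]
end [ 516.5 -191.2  166.8] n 16
```

View pics/s13.png

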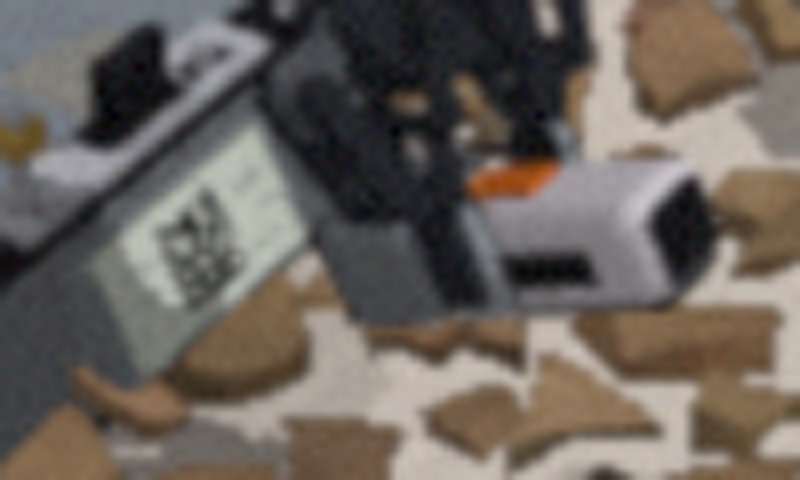

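Request:
jog_arm(
  rows=[
    [[-1.25,0.0,-1.35],[0.0,0.0,0.0],3],
    [[-1.3,0.0,-1.35],[0.0,0.0,0.0],3],
    [[-1.25,0.0,-1.35],[0.0,0.0,0.0],3],
    [[-1.25,0.0,-1.35],[0.0,0.0,0.0],3],
    [[0.7,3.1,-0.75],[1.0,2.5,3.5],3],
    [[0.85,3.05,-0.8],[0.5,2.5,3.5],3],
    [[1.15,2.95,-0.75],[1.0,2.5,4.0],3],
    [[1.35,2.9,-0.75],[0.5,2.5,3.5],3],
    [[1.55,2.75,-0.75],[1.0,2.5,3.5],3],
    [[1.25,2.3,0.2],[0.5,2.0,3.0],3],
  ],
)

```text
clock: 17.95
position: [491.3, -63.5, 187.8]
ee_rot: [0.982, -0.167, -0.09, 0.003]
contact_force: [0.9, 0.8, -3.3]
gripper_width: 40.9
```

Request:
jog_arm(
  rows=[
    [[1.4,2.25,0.25],[1.0,2.0,3.0],3],
    [[1.5,2.2,0.2],[0.5,2.0,3.0],3],
    [[1.6,2.1,0.3],[0.5,2.0,3.0],3],
    [[1.65,2.0,0.3],[1.0,2.0,3.0],3],
    [[1.8,1.95,0.35],[0.5,2.0,3.0],3],
    [[0.0,0.0,0.0],[0.0,0.0,0.0],3],
    [[0.0,0.0,0.0],[0.0,0.0,0.0],3],
    [[0.0,0.0,0.0],[0.0,0.0,0.0],3],
  ],
)

```text
clock: 18.95
position: [516.7, -190.5, 167.2]
ee_rot: [0.956, -0.294, 0.001, -0.0]
contact_force: [-0.6, -0.5, -2.5]
gripper_width: 41.3
```

Run:
```python
from h import *
im=eyes.get_image("wrist");save(im,"w14.png",None,1.4)
s=arm.read_state();print(s['clock'],s['position'],s['joint_vel'].round(3),s['gripper_width'])
M=R.from_quat(s['ee_rot']).as_matrix();p=s['position']
pd=np.array([516.6,-191.1,46.7]); D=R.from_quat([ 9.55685026e-01,-2.94388276e-01,1.28559960e-03,-1.48371065e-04]).as_matrix()
print(np.degrees(R.from_matrix(M.T@D).as_rotvec()))
plan([(pd+[0,0,20],D,5),(pd+[0,0,1],D,5)],3,q=.05,qa=.1)
```

```text
19.0 [ 516.71719633 -190.5371673   167.11929734] [-0.002  0.002  0.     0.     0.004 -0.001] 41.05406403071134
[0.01778506 0.08454099 0.07720551]
[[[0.0, 0.0, 2.0], [0.0, 0.0, 0.0], 3], [[0.0, 0.0, 2.0], [0.0, 0.0, 0.0], 3], [[0.0, 0.05, 2.05], [0.0, 0.1, 0.0], 3], [[0.0, 0.0, 2.0], [0.0, 0.0, 0.1], 3], [[0.0, 0.0, 2.0], [0.0, 0.0, 0.0], 3], [[0.0, 0.0, 0.4], [0.0, 0.0, 0.0], 3], [[0.0, 0.0, 0.35], [0.0, 0.0, 0.0], 3], [[0.0, 0.0, 0.4], [0.0, 0.0, 0.0], 3], [[0.0, 0.0, 0.35], [0.0, 0.0, 0.0], 3], [[0.0, 0.0, 0.4], [0.0, 0.0, 0.0], 3]]
end [ 516.7 -191.    47.6] n 10
```

View pics/w14.png

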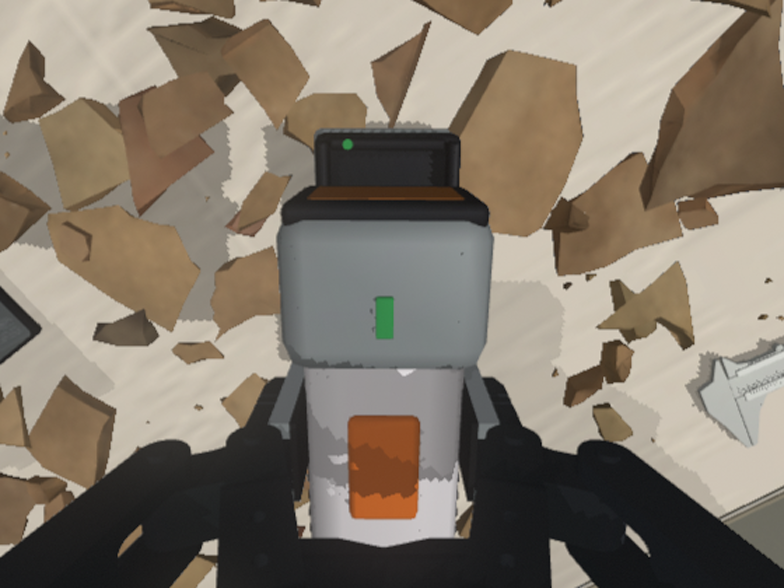

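Request:
jog_arm(
  rows=[
    [[0.0,0.0,2.0],[0.0,0.0,0.0],3],
    [[0.0,0.0,2.0],[0.0,0.0,0.0],3],
    [[0.0,0.05,2.05],[0.0,0.1,0.0],3],
    [[0.0,0.0,2.0],[0.0,0.0,0.1],3],
    [[0.0,0.0,2.0],[0.0,0.0,0.0],3],
    [[0.0,0.0,0.4],[0.0,0.0,0.0],3],
    [[0.0,0.0,0.35],[0.0,0.0,0.0],3],
    [[0.0,0.0,0.4],[0.0,0.0,0.0],3],
    [[0.0,0.0,0.35],[0.0,0.0,0.0],3],
    [[0.0,0.0,0.35],[0.0,0.0,0.0],3],
  ],
)

```text
clock: 20.25
position: [516.6, -191.8, 47.9]
ee_rot: [0.955, -0.295, 0.002, 0.0]
contact_force: [-0.1, 0.6, -3.5]
gripper_width: 41.5
```

Run:
```python
from h import *
im=eyes.get_image("wrist");save(im,"w15.png")
s=arm.read_state();print(s['clock'],s['position'],s['joint_vel'].round(3),s['gripper_width'],s['contact_force'])
```

```text
20.3 [ 516.24363641 -191.69178165   47.33679099] [-0.    -0.003  0.    -0.002 -0.016  0.   ] 41.34012802507458 [-1.66839732 -0.08511262 -2.47608846]
```

View pics/w15.png

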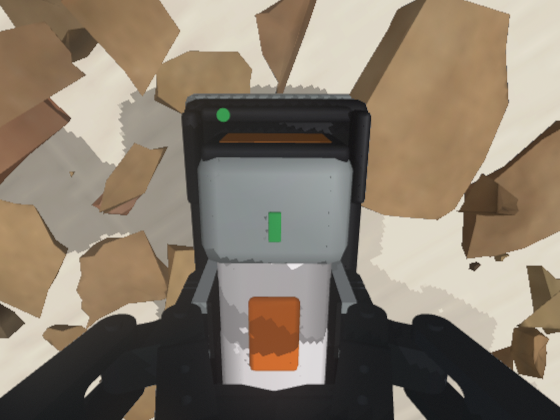

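Force still reads only the reader's weight and it sits inside the rails, ~0.5 mm above the floor; I release and rise.

Request:
jog_arm(
  rows=[
    [[0,0,0.05],[0,0,0],3],
    [[0,0,0],[0,0,0],5],
    [[0,0,0],[0,0,0],8.5],
    [[0,0,0],[0,0,0],8.5],
    [[0,0,0],[0,0,0],8.5],
    [[0,0,-2],[0,0,0],8.5],
    [[0,0,-4],[0,0,0],8.5],
    [[0,0,-5],[0,0,0],8.5],
    [[0,0,-5],[0,0,0],8.5],
    [[0,0,-4],[0,0,0],8.5],
  ],
)

```text
clock: 21.55
position: [516.1, -191.6, 249.8]
ee_rot: [0.955, -0.295, 0.002, -0.0]
contact_force: [0.5, -0.1, 0.2]
gripper_width: 85.0
```

Request:
jog_arm(
  rows=[
    [[0,0,0],[0,0,0],8.5],
    [[0,0,0],[0,0,0],8.5],
  ],
)

```text
clock: 21.8
position: [515.3, -191.3, 246.5]
ee_rot: [0.955, -0.295, 0.001, -0.0]
contact_force: [0.9, -1.4, 0.0]
gripper_width: 85.2
```

Run:
```python
from h import *
s=arm.read_state();M=R.from_quat(s['ee_rot']).as_matrix()
im=eyes.get_image("wrist");save(im,"w16.png",None,1.4)
print(s['clock'],s['position'],s['joint_vel'].round(3),s['gripper_width'],s['contact_force'])
im=eyes.get_image("top");save(im,"t16.png",(200,105,410,250),3.8)
im=eyes.get_image("scene");save(im,"s16.png",(180,150,380,270),4)
```

```text
21.8 [ 515.34235383 -191.26228889  246.54397974] [ 0.     0.02  -0.021  0.002 -0.002  0.001] 85.22262391047838 [ 0.85875284 -1.37140533  0.04686806]
```

View pics/w16.png

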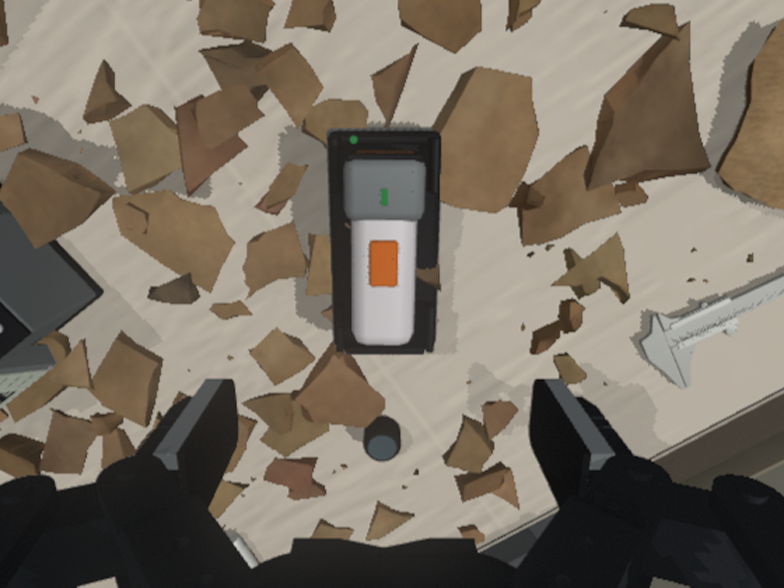

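View pics/t16.png

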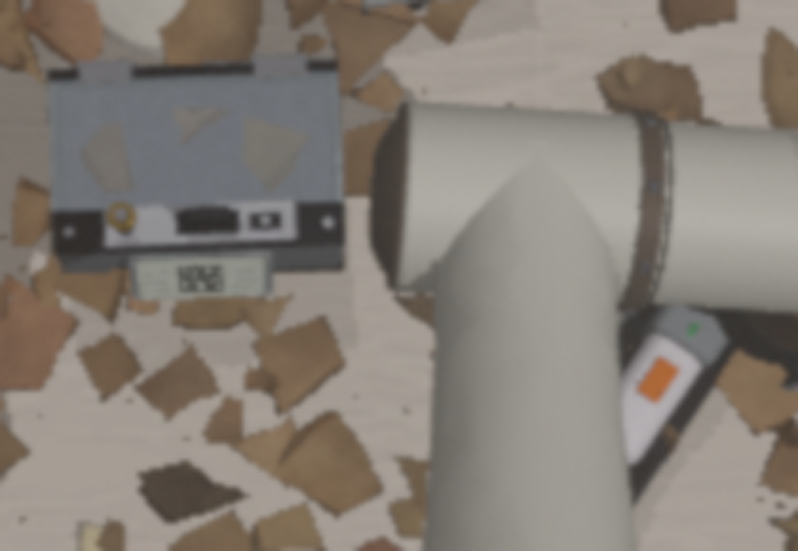

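View pics/s16.png

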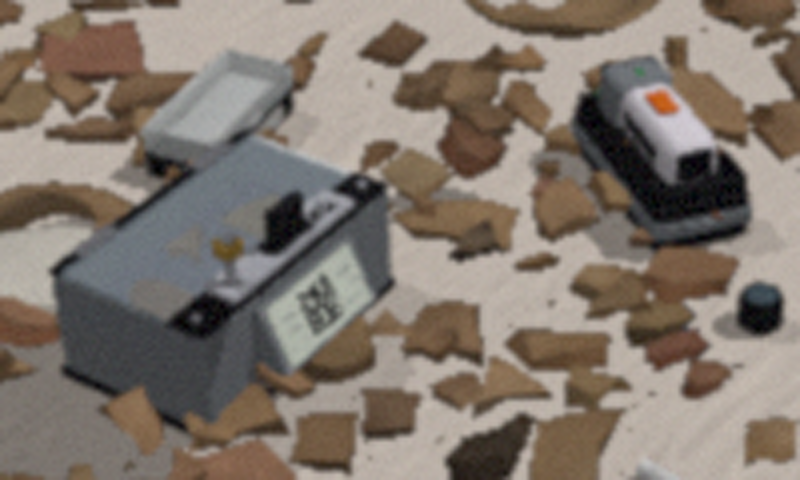

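Run:
```python
from h import *
print(arm.job_done()); print(arm.read_state()['clock'])
```

```text
the job is handed in; nothing more can be done
None
the job is handed in; nothing more can be done
```

The box is closed and logged, and I handed the job in at about 22 s of the 61 s allowed. The hand-in call gives no verdict.

- **Strap:** I lifted it about 17 mm, swung it 53° about its bolt and lowered it over the stud. The last pictures show it flat on the rail with the stud inside the slot.
- **Reader at the label:** I held it still for about 1.5 s, aimed at the middle of the code with its window about 70 mm away. The arm was within about 1.5 mm and 0.5° of the pose I computed.
- **Reader back in its dock:** It lies as it did before, nose to the same end, between the rails. The gripper is open and about 20 cm above, touching nothing.
- **Other things on the table:** I touched none of them. The last close-ups show the loupe where it was, but I did not take a final picture of the glue bottle, tape roll, dish or brush.

**Disagreements between checks:** during the hold, the scene camera put the reader's button about 1–2 pixels (roughly 4 mm) from where I computed it, inside the 12 mm allowed. One wrist picture taken while the arm was still settling read the box about 4 mm off, so I aimed from the still picture instead.

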